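Shift the roller feeder to its slowest feed

ROBOT

A 7-joint arm with a two-finger parallel gripper is mounted at the origin on the work surface. World frame = base frame: x ahead of the robot, y to its left, z up, the work surface at z = 0. Lengths are in m, angles in rad, forces in N, time in s.
With the tool pointing down it reaches from about 0.425 to 0.925 m from the base axis. Payload 6.8 kg.
Tool frame: the origin (TCP) lies midway between the tips of the shut fingers; the grasp point (between the pads) lies 19 mm behind it; z points along the fingers, y is the direction in which the jaws open and shut (so a half turn about z gives the same grasp; the last joint's range is limited). The gripper opens to 85 mm and grips with 20 to 120 N. Pads are 22 mm wide; open, the fingers measure 114 mm over their backs; the gripper's body (76 mm by 85 mm) begins 54 mm behind the grasp point. The pads swing forward as they close: fully open they stand 13 mm farther back than shut.
Start: joints at [-1.345, 0.477, 0.022, 1.555, -0.011, 1.109, -0.083], TCP at [0.221, 0.638, 0.231] pointing down, gripper open.
Joint ranges: [-2.96, 2.96], [-0.34, 2.1], [-1.41, 1.46], [0.24, 2.44], [-1.37, 4.51], [0.17, 1.92], [-2.96, 2.96]. Speed limits (rad/s): [2.39, 2.39, 3.14, 3.14, 3.14, 3.14, 3.14].

INTERFACE

Orientations are given as a rotation vector (axis times angle).
In Python, from bench import r gives the robot as it stands. The module is installed in compiled form; this text tells all that it offers.
- The arm moves only by the tool apply_moves, never from a script. Its argument "plan" is a list that holds one entry, the list of rows, each a list of 7 numbers: the turn, a rotation vector about the tool's x, y, z scaled (see below), then the shift along the tool's x, y, z scaled (see below), then the closure, from -1 (fully open) to 1 (shut). In form: [[[wx, wy, wz, tx, ty, tz, grip], ...]]. A call has 1 to 12 rows; each row is the pose to reach, as a shift and turn from the pose commanded when the call began, along the tool's axes at that moment, turning the shorter way round; what a row does not reach only later rows make up. The controller multiplies each number of a shift by 0.4 m and each number of a turn by 180 degrees. A row lasts 1/12 s, in which the tool goes at most 41.7 mm and 7.16 degrees, less where a joint would pass 70% of its speed; a pose out of reach is approached as far as the arm can. A call with a number of a shift or a turn outside -1 to 1 is refused whole. A call with a gripper value outside its range is refused whole. The fingers move at their own pace and stop on an object; "force" is the grip in N (left out, the last holds). Time passes only in rows, so rows that repeat a pose let the fingers close. It gives the time, the measured TCP pose, the force and the opening at its end, in the units of the state.
- r.get_obs(): the state, without advancing time (a new reading comes with each control period).
- r.grab_frame(name): name is "side" or "top"; returns a dict with "pixels" (480x640x3 uint8, blue, green, red), "fx", "fy", "cx", "cy" (pixels), "pose" (4x4, takes a point from camera to world coordinates). Camera axes: x right, y up, looking along -z (the intrinsics and any distortion apply to the point x, -y, -z); pixel columns grow to the right and rows downward; lengths in m; the calibration is good to about 2 mm. A picture is of the moment at which its call begins. There is no depth.
- r.hand_in(): hands the job in, once; it reports no verdict.
The state is a dict: "clock": time; "joints": joint angles; "qvel": joint speeds; "tau": joint torques, N m; "tcp_pos": TCP position; "orientation": TCP orientation; "contact_force": force on the tool from outside, world axes, zero at the start; "moment": the same for the moment, N m; "grip_width": finger opening in m.
Only numpy, scipy, OpenCV 4.12 (cv2) and the standard library are available. Lean on these libraries where they do the work, as an engineer would, in place of code of your own. Each camera call takes 0.05 s, during which the arm holds its last target. There are 200 camera calls.

TASK

Change the wood feeder to its slowest feed: push the shift lever out of its parking slot, along the H-gate and fully home into the slot marked by the tag with a single stud, without putting it into any other marked slot on the way. Only push the lever gently with the fingertips or the outside of the fingers, never pinch or force it, and do not disturb the oil bottle, wax tin or wood offcut; finish with the hand clear.

Things in the scene. Friction and masses are not known exactly. Their poses are not given: they have to be found in the camera images.
- feeder: Green cast roller feeder, fixed; motor cylinder (top at 140 mm) on its far side. Origin on the table under the gate's centre; x points to the motor (away from the robot, turned up to 0.45 rad), y left, z up. Gearbox spans x -130 to 130, y -120 to 180 mm, top at 159 mm. Its axes are used below.
- gate (a point): Centre of the upper face (165 mm above the table) of the 6 mm grey gate plate, x -82 to 82, y -75 to 75. Cross channel along y at x = 0 joins three columns y = -34, 0, +34 mm. Channels 18 mm wide, rounded mouths, slot ends at x = +-38 mm. Columns 0 and +34 have a slot both ways (+x, -x): the four tagged slots.
- parking (a point): End of the untagged parking slot at the plate's upper face, where the lever starts: feeder x = -38, y = -34 mm. Its column has only this -x slot. Pushed +x out of it, the stem stops at the cross channel's far edge; pushed +y along the channel it stops at column +34; nothing stops it at column 0.
- knob (a point): Centre of the lever's black upright grip, a cylinder 30 mm dia., 40 mm long (20 mm above and below) along the lever. In columns -34 / 0 / +34 its feeder y is -46 / 0 / +46 mm; in the cross channel x = 0, height 214 to 220 mm; home (stem on the slot's end) x = +-43 mm, height 209 to 215 mm. Play in a channel some 3 mm each way.
- pivot (a point): Hidden two-way pivot of the lever on feeder's z axis, 20 mm above the table and 200 mm below the grip's centre. The lever's stem is a 12 mm steel rod guided by the gate's edges; the grip moves 1.38 times as far as the stem at the plate. 2 to 4 N at the grip moves it; it stays where left (no spring, no detent).
- shift_side (a joint): Sideways tilt of the lever about feeder's x, rad: positive leans to feeder's -y. About +0.23 in the parking column (y = -34), 0 in the middle, -0.23 in column +34.
- shift_fore (a joint): Fore-aft tilt of the lever about feeder's y, rad: positive leans to feeder's +x. 0 in the cross channel, about +0.22 home in a +x slot, -0.22 home in a -x slot; starts between -0.21 and -0.09.
- tag1: Brass tag 28 x 34 mm, 1.5 mm thick, with a single raised dark round stud of 18 mm, fixed on the gate plate; origin at its underside's centre. Lies beyond the end of the slot it marks: feeder x = +-60 mm (sign as the slot), y = 0 for column 0, +40 mm for column +34. Which slot each tag marks changes.
- tag2: Brass tag 28 x 34 mm, 1.5 mm thick, with two raised dark round studs of 9 mm, fixed on the gate plate; origin at its underside's centre. Lies beyond the end of the slot it marks: feeder x = +-60 mm (sign as the slot), y = 0 for column 0, +40 mm for column +34. Which slot each tag marks changes.
- tag3: Brass tag 28 x 34 mm, 1.5 mm thick, with three raised dark round studs of 9 mm, fixed on the gate plate; origin at its underside's centre. Lies beyond the end of the slot it marks: feeder x = +-60 mm (sign as the slot), y = 0 for column 0, +40 mm for column +34. Which slot each tag marks changes.
- tag4: Brass tag 28 x 34 mm, 1.5 mm thick, with four raised dark round studs of 9 mm, fixed on the gate plate; origin at its underside's centre. Lies beyond the end of the slot it marks: feeder x = +-60 mm (sign as the slot), y = 0 for column 0, +40 mm for column +34. Which slot each tag marks changes.
- oil: Grey oil bottle, 48 mm dia., 130 mm high, standing on the table left of the feeder. Origin at the centre of its underside. Leave alone.
- wax: Flat steel wax tin, 48 mm dia., 30 mm high, standing on the gearbox top (159 mm) at its left far corner. Origin at the centre of its underside. Leave alone.
- offcut: Pale wood offcut 120 x 45 x 35 mm lying on the table right of the feeder. Origin at the centre of its underside. Leave alone.

How it is judged:
By the outcome, as a careful person would: the job done as asked, in the order asked, and still so for the second after the job is handed in, with the robot touching nothing.
It also fails if it takes over 54 s, if anything falls off the work surface, if the arm or the gripper's body presses on something with over 40 N, if the wrist force passes 120 N, or if a joint passes its speed limit or range.

## Working session

There is one attempt and no reset: what is moved stays moved. The work goes in short steps, Python scripts to look and compute and a tool call to move; the robot and the scene stay as the last step left them, time stands still between calls to the robot, and variables do not carry over. Pictures are saved under pics/ and viewed, on a budget of 10 in all, crops included, one or two more only if the job needs it, and the job is handed in when it is done.

Besides the shell and the picture viewer there is one more tool, called after "Request:" as name([rows], argument=value, ...), one row to a line, values as JSON. apply_moves: Moves the arm, as the interface text tells. Its arguments: {"type":"object","properties":{"plan":{"type":"array","items":{"type":"array","items":{"type":"array","items":{"type":"number","minimum":-1,"maximum":1}}}},"force":{"type":"number"}},"required":["plan"]}

```bash
mkdir -p pics
python3 - <<'E'
from bench import r
import cv2,numpy as np
o=r.get_obs()
for k in ("clock","tcp_pos","orientation","contact_force","grip_width"):print(k,o[k])
for n in("top","side"):
    f=r.grab_frame(n);cv2.imwrite(f"pics/{n}0.png",f["pixels"]);print(n,{k:v for k,v in f.items() if k!="pixels"})
E
```

```text
clock 0.0
tcp_pos [0.220961   0.63717948 0.23030568]
orientation [-5.21818453e-01 -3.09777051e+00  2.90619080e-03]
contact_force [0.62598035 0.07016522 0.47268386]
grip_width 0.08514710937198793
top {'fx': 604.6563738883991, 'fy': 604.6563738883991, 'cx': 324.78224520652674, 'cy': 240.47743325130133, 'pose': array([[ 0.01032806,  0.98586519, -0.16722191,  0.38882053],
       [-0.99990277,  0.01174916,  0.00751116,  0.03795316],
       [ 0.0093697 ,  0.16712807,  0.98589067,  1.11901898],
       [ 0.        ,  0.        ,  0.        ,  1.        ]])}
side {'fx': 576.9873617412602, 'fy': 576.9873617412602, 'cx': 309.1174251698205, 'cy': 243.2478374090137, 'pose': array([[ 0.08238474, -0.94676007,  0.31122037,  0.8892346 ],
       [ 0.99659892,  0.07769163, -0.02746993,  0.01480151],
       [ 0.00182822,  0.31242499,  0.94994067,  1.11363608],
       [ 0.        ,  0.        ,  0.        ,  1.        ]])}
```

View pics/top0.png

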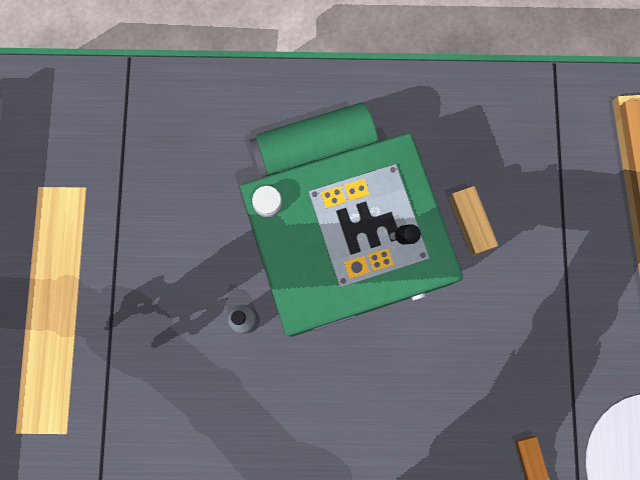

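View pics/side0.png

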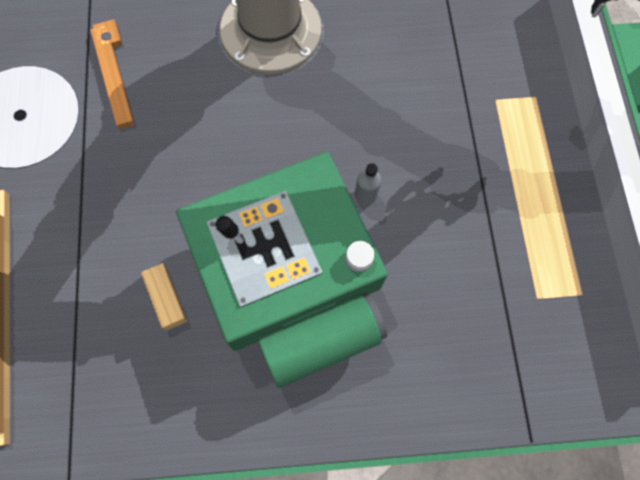

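The single-stud tag is at (356,267) in top, nearest the robot and on the left, so it marks column +34, the -x slot. The knob is at (407,234) in the parking slot. Next I locate the feeder from the tags and the knob.

```bash
cat > h.py <<'E'
from bench import r
import cv2,numpy as np
from scipy.spatial.transform import Rotation as R
def ray(f,u,v,z):
    P=f["pose"];d=P[:3,:3]@np.array([(u-f["cx"])/f["fx"],-(v-f["cy"])/f["fy"],-1]);o=P[:3,3]
    return (o+d*(z-o[2])/d[2])[:2]
def proj(f,p):
    P=f["pose"];c=P[:3,:3].T@(np.array(p)-P[:3,3]);return f["cx"]+f["fx"]*c[0]/-c[2],f["cy"]-f["fy"]*c[1]/-c[2]
def knob(f,O,th,z=0.215,save=None):
    "black grip centroid, searched in a window over the gate, cast on the plane z"
    u,v=proj(f,[O[0],O[1],z]);m=(f["pixels"].max(2)<45).astype(np.uint8)
    w=np.zeros_like(m);cv2.circle(w,(int(u),int(v)),75,1,-1);m=cv2.morphologyEx(m*w,cv2.MORPH_OPEN,cv2.getStructuringElement(2,(13,13)))
    n,l,s,c=cv2.connectedComponentsWithStats(m)
    return [(c[i].round(1),s[i,4],(R.from_euler('z',-th).as_matrix()[:2,:2]@(ray(f,*c[i],z)-O)).round(4)) for i in range(1,n)]
E
python3 - <<'E'
from h import *
res={}
loc=np.array([(-60,0),(-60,40),(60,0),(60,40)])/1000
allw=[]
for n in("top","side"):
    f=r.grab_frame(n);h=cv2.cvtColor(f["pixels"],cv2.COLOR_BGR2HSV)
    m=cv2.inRange(h,(12,120,100),(35,255,255));u,v=proj(f,[.51,0,.165]);print(n,u,v)
    w=np.zeros_like(m);k=(365,225) if n=="top" else (265,248);cv2.circle(w,k,75,255,-1)
    m=cv2.morphologyEx(m&w,cv2.MORPH_CLOSE,np.ones((7,7)))
    q=[(cv2.minAreaRect(c)) for c in cv2.findContours(m,0,2)[0] if cv2.contourArea(c)>100]
    for a in q: print(np.round(a[0],1),np.round(a[1],1),a[2], ray(f,*a[0],.1665))
    W=np.array([ray(f,*a[0],.1665) for a in q])
    if len(W)==4:
        x=W[np.argsort(W[:,0])];near=x[:2][np.argsort(x[:2,1])];far=x[2:][np.argsort(x[2:,1])];W=np.vstack([near,far])
        lc=loc-loc.mean(0);wc=W-W.mean(0)
        th=np.arctan2((lc[:,0]*wc[:,1]-lc[:,1]*wc[:,0]).sum(),(lc*wc).sum())
        M=R.from_euler('z',th).as_matrix()[:2,:2];O=W.mean(0)-M@loc.mean(0)
        print("th",th,"O",O,"res",(W-(loc@M.T+O)).round(4).tolist());print(knob(f,O,th)); allw.append((*O,th))
print(np.mean(allw,0));o=r.get_obs();print(R.from_rotvec(o["orientation"]).as_matrix().round(3))
E
```

```text
top 343.82090889223105 265.90832451491417
[368.2 263. ] [17.3 46. ] 72.12130737304688 [ 0.51484413 -0.03862258]
[344.5 193.1] [16.7 45.5] 72.6459732055664 [ 6.28623558e-01 -4.82276229e-04]
side 282.08590909694817 208.40738179043086
[287.1 272.6] [14.5 41.8] 67.61986541748047 [6.28169388e-01 5.60029332e-04]
[261.1 212.1] [13.9 41. ] 68.19859313964844 [ 0.51445824 -0.03719521]
nan
[[-0.945  0.328 -0.   ]
 [ 0.328  0.945 -0.001]
 [-0.    -0.001 -1.   ]]
  return _methods._mean(a, axis=axis, dtype=dtype,
  ret = ret.dtype.type(ret / rcount)
```

Pairs of tags merged into single blobs, and their midpoints in both views give a feeder origin of about (0.5779, -0.0379) and a heading of 0.322 rad. I'll close the fingers, align tool x with feeder y and tool y with feeder x, and go to a high waypoint.

Request:
apply_moves([
  [[0, 0, 0.291, -0.8, -0.56, -0.175, 1], [0, 0, 0.291, -0.8, -0.56, -0.175, 1], [0, 0, 0.291, -0.8, -0.56, -0.175, 1], [0, 0, 0.291, -0.8, -0.56, -0.175, 1], [0, 0, 0.291, -0.8, -0.56, -0.175, 1], [0, 0, 0.291, -0.8, -0.56, -0.175, 1], [0, 0, 0.291, -0.8, -0.56, -0.175, 1], [0, 0, 0.291, -0.8, -0.56, -0.175, 1], [0, 0, 0.291, -0.8, -0.56, -0.175, 1], [0, 0, 0.291, -0.8, -0.56, -0.175, 1], [0, 0, 0.291, -0.8, -0.56, -0.175, 1], [0, 0, 0.291, -0.8, -0.56, -0.175, 1]],
])

```text
clock: 1.2
tcp_pos: [0.4509, 0.3201, 0.3016]
orientation: [-1.84, -2.546, -0.001]
contact_force: [-0.9, 0.3, -0.4]
grip_width: 0.0
```

```bash
cat >> h.py <<'E'
O=np.array([.57785,-.03791]);TH=.322
M=R.from_euler('z',TH).as_matrix()[:2,:2]
def st():
    o=r.get_obs();t=o["tcp_pos"];Rm=R.from_rotvec(o["orientation"]).as_matrix()
    print("clk",round(o["clock"],2),"tcp feeder xy mm",(1000*M.T@(t[:2]-O)).round(1),"z",(t[2]*1000).round(1),"F feeder",(M.T@o["contact_force"][:2]).round(1),o["contact_force"][2].round(1),"w",round(o["grip_width"],4),"j",np.round(o["joints"],2))
    print("yaw err of tool y vs feeder x",round(np.arctan2(Rm[1,1],Rm[0,1])-TH,4),"tilt",Rm[:2,2].round(4))
    return t
E
python3 - <<'E'
from h import *
st()
for n in("top","side"):print(n,knob(r.grab_frame(n),O,TH))
E
```

```text
clk 1.2 tcp feeder xy mm [ -7.1 379.7] z 301.6 F feeder [-0.8  0.6] -0.4 w 0.0 j [-1.02  0.22  0.34  1.78 -0.08  1.16 -0.33]
yaw err of tool y vs feeder x -0.0026 tilt [0.0004 0.0006]
top []
side []
```

Request:
apply_moves([
  [[0, 0, 0, -0.98, -0.25, 0, 1], [0, 0, 0, -0.98, -0.25, 0, 1], [0, 0, 0, -0.98, -0.25, 0, 1], [0, 0, 0, -0.98, -0.25, 0, 1], [0, 0, 0, -0.98, -0.25, 0, 1], [0, 0, 0, -0.98, -0.25, 0, 1], [0, 0, 0, -0.98, -0.25, 0, 1], [0, 0, 0, -0.98, -0.25, 0, 1], [0, 0, 0, -0.98, -0.25, 0, 1], [0, 0, 0, -0.98, -0.25, 0, 1], [0, 0, 0, -0.98, -0.25, 0, 1], [0, 0, 0, -0.98, -0.25, 0, 1]],
])

```text
clock: 2.3
tcp_pos: [0.4796, -0.0821, 0.301]
orientation: [-1.837, -2.548, 0.0]
contact_force: [0.4, 0.7, 0.2]
grip_width: -0.0001
```

Run:
```python
from h import *
st()
for n in("top","side"):
    f=cv2.imread(f"pics/{n}0.png");u,v=(407,234) if n=="top" else (227,227)
    print(f[v-18:v+19:3,u-18:u+19:3].max(2))
    g=r.grab_frame(n);cv2.imwrite(f"pics/{n}1.png",g["pixels"]); cv2.imwrite(f"pics/{n}1c.png",cv2.resize(g["pixels"][150:320,200:440],None,fx=2.5,fy=2.5))
a,b=cv2.imread("pics/top1c.png"),cv2.imread("pics/side1c.png");cv2.imwrite("pics/both1.png",cv2.resize(np.vstack([a,b]),(420,595)))
```

```text
clk 2.3 tcp feeder xy mm [-107.2  -10.9] z 301.0 F feeder [0.6 0.5] 0.2 w -0.0001 j [-0.56  0.09  0.66  1.94 -0.06  1.13  0.44]
yaw err of tool y vs feeder x -0.0004 tilt [-0.0005 -0.    ]
[[ 51  37 182 180 206 206 205 208 212 108 108 107 110]
 [ 32  35 143 130 131 148 156 157 158 115 111 110 108]
 [ 32  34  91 132 133 134 160 157 157 134 109 109 112]
 [ 36  35  26 134  96  40   7  23  16 157 109 113 110]
 [ 36  33  33  20  24  27  40  37  36  29 105 113 110]
 [ 32  34  22  24  30  36  39  38  34  31  29 112 113]
 [ 24 114  48  12  29  42  42  39  35  34  34 110 112]
 [ 87 103  59  19  15  20  48  29  33  28  23 114 112]
 [166  24  89   7  19  19  28  33  31  25 145 143 110]
 [154 158 158 160  26  16  14  25  45 155 150 153 111]
 [157 157 155 154 150 154 153 153 150 149 153 151 120]
 [158 155 154 151 149 152 154 152 148 149 151 152 155]
 [161 157 156 153 153 154 153 153 153 152 154 123 150]]
[[127 122 127 127 128 124 125 124 124 133 146 166 164]
 [124 126 123 126 125 127 129 142 160 164 169 205 191]
 [126 122 124 120 104  99 137 164 162 160 173 195  97]
 [125 130 139  73  28  32  39 103 160 161 160 221 197]
 [146 133 120  35  37  44  47  34 109 162 166 189 171]
 [140  95  61  28  39  41  45  34  27 112 166 160 218]
 [146 155 129  34  38  38  32  27  26  33 156 163 160]
 [131 161 155  72  30  29  20  25  25  26 137 167 164]
 [128 157 159 159  83  24  19  26  26  35 125 142 165]
 [123 140 157 158 159  98  27  19  38 105 120  74 165]
 [122 126 161 157 161 159 147 114 120 132 138 105 141]
 [120 119 145 159 160 160 159 133 130  70 119  87  90]
 [122 122 134 165 160 162 155 135 134  87  30  28  37]]
```

View pics/both1.png

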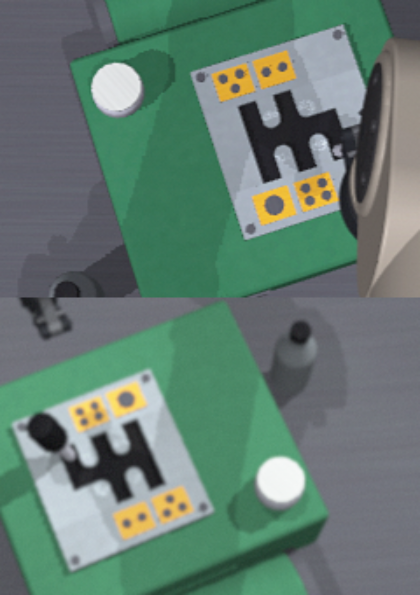

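Single stud at top crop (273,205) and side crop (127,400) confirms column +34, -x slot. In the top view the forearm now hides the knob, but the side view is clear.

```bash
sed -i 's/<45)/<62)/; s/(13,13)/(12,12)/; s/75,1,-1/68,1,-1/' h.py
python3 - <<'E'
from h import *
for n in("top","side"):
    f=r.grab_frame(n); f["pixels"]=cv2.imread(f"pics/{n}0.png");print(n,knob(f,O,TH,.213))
E
```

```text
top [(array([368.2, 225.5]), np.int32(737), array([-0.0099,  0.0064])), (array([407.7, 234.4]), np.int32(401), array([-0.0414, -0.0467]))]
side [(array([227., 227.]), np.int32(310), array([-0.0393, -0.0445])), (array([263.9, 246.4]), np.int32(182), array([ 0.0163, -0.0008]))]
```

Knob is at feeder (-40, -46), matching the parking slot. Moving behind it and lowering to z 0.205.

Request:
apply_moves([
  [[0, 0, 0, -0.0875, 0, 0, 1], [0, 0, 0, -0.0875, 0, 0.08, 1], [0, 0, 0, -0.0875, 0, 0.16, 1], [0, 0, 0, -0.0875, 0, 0.24, 1], [0, 0, 0, -0.0875, 0, 0.24, 1], [0, 0, 0, -0.0875, 0.01, 0.24, 1], [0, 0, 0, -0.0875, 0.02, 0.24, 1], [0, 0, 0, -0.0875, 0.02, 0.24, 1]],
])

```text
clock: 3.17
tcp_pos: [0.5009, -0.1121, 0.2074]
orientation: [1.831, 2.549, 0.004]
contact_force: [-0.5, 0.4, 0.8]
grip_width: -0.0001
```

Run:
```python
from h import *
st()
f=r.grab_frame("side");print(knob(f,O,TH,.213));cv2.imwrite("pics/s2.png",cv2.resize(f["pixels"][150:320,160:400],None,fx=2.5,fy=2.5))
```

```text
clk 3.17 tcp feeder xy mm [-96.5 -46. ] z 207.4 F feeder [-0.4  0.5] 0.8 w -0.0001 j [-0.46  0.27  0.66  2.   -0.21  0.93  0.64]
yaw err of tool y vs feeder x 0.0027 tilt [0.0041 0.0001]
[(array([227.1, 227. ]), np.int32(288), array([-0.039 , -0.0443])), (array([264.2, 246.9]), np.int32(196), array([ 0.0173, -0.0007]))]
```

View pics/s2.png

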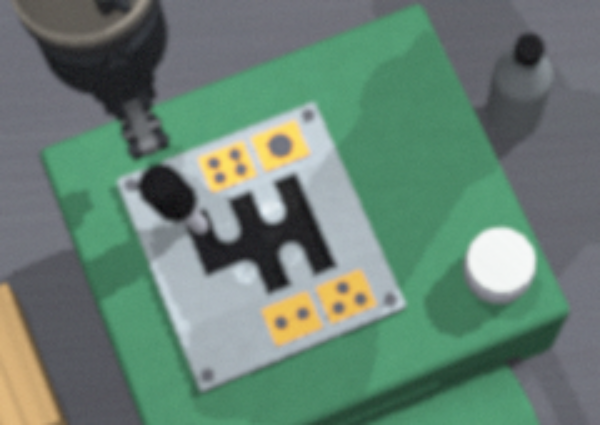

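The fingertips are at crop (145,135) and the knob at (168,192), with a clear line in +x. Pushing +x gently.

Request:
apply_moves([
  [[0, 0, 0, 0, 0.012, 0.005, 1], [0, 0, 0, 0, 0.025, 0.01, 1], [0, 0, 0, 0, 0.037, 0.01, 1], [0, 0, 0, 0, 0.05, 0.01, 1], [0, 0, 0, 0, 0.062, 0.01, 1], [0, 0, 0, 0, 0.075, 0.01, 1], [0, 0, 0, 0, 0.087, 0.01, 1], [0, 0, 0, 0, 0.1, 0.01, 1], [0, 0, 0, 0, 0.112, 0.01, 1], [0, 0, 0, 0, 0.125, 0.01, 1], [0, 0, 0, 0, 0.137, 0.01, 1], [0, 0, 0, 0, 0.15, 0.01, 1]],
])

```text
clock: 4.22
tcp_pos: [0.5557, -0.0938, 0.2013]
orientation: [1.836, 2.549, -0.0]
contact_force: [-1.8, -2.3, 1.9]
grip_width: -0.0002
```

Run:
```python
from h import *
st()
f=r.grab_frame("side");print(knob(f,O,TH,.215));cv2.imwrite("pics/s3.png",cv2.resize(f["pixels"][150:320,160:400],None,fx=2.5,fy=2.5))
```

```text
clk 4.22 tcp feeder xy mm [-38.7 -46. ] z 201.3 F feeder [-2.4 -1.6] 1.9 w -0.0002 j [-0.44  0.37  0.64  1.89 -0.27  0.96  0.64]
yaw err of tool y vs feeder x 0.0007 tilt [ 0.     -0.0001]
[(array([219.3, 214.6]), np.int32(625), array([-0.064 , -0.0485])), (array([263.9, 246.4]), np.int32(180), array([ 0.0169, -0.0009]))]
```

View pics/s3.png

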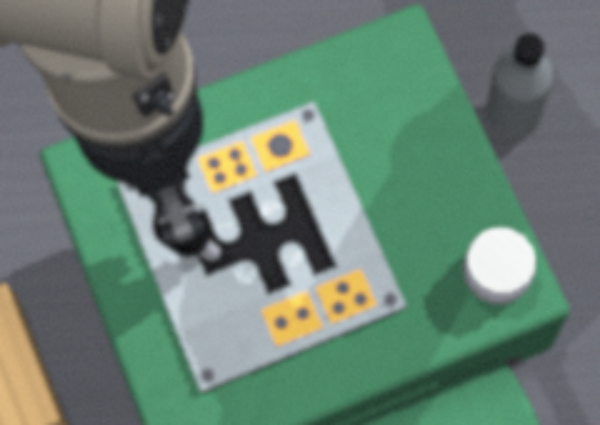

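Knob is now at crop (183,232), moving with the finger at about 2.4 N. It has not reached the cross channel's far edge yet, so I'm continuing in small steps.

Request:
apply_moves([
  [[0, 0, 0, 0, 0.007, 0, 1], [0, 0, 0, 0, 0.014, 0, 1], [0, 0, 0, 0, 0.02, 0, 1], [0, 0, 0, 0, 0.02, 0, 1]],
])

```text
clock: 4.6
tcp_pos: [0.5633, -0.0911, 0.2013]
orientation: [1.835, 2.55, 0.0]
contact_force: [-2.2, -1.1, 1.5]
grip_width: -0.0
```

Run:
```python
from h import *
st();f=r.grab_frame("side");print("knob side px for feeder y-46, x=-10,0,4:",[np.round(proj(f,[*(O+M@np.array([x,-.046])),.215]),1) for x in(-.01,0,.004)],ray(f,233.2,242.8,.215),M.T@(ray(f,233.2,242.8,.215)-O))
```

```text
clk 4.6 tcp feeder xy mm [-30.7 -45.8] z 201.3 F feeder [-2.5 -0.3] 1.5 w -0.0 j [-0.44  0.39  0.63  1.87 -0.27  0.97  0.64]
yaw err of tool y vs feeder x 0.0011 tilt [ 0.0004 -0.0001]
knob side px for feeder y-46, x=-10,0,4: [array([232.3, 242.3]), array([234.4, 247.7]), array([235.3, 249.8])] [ 0.58387253 -0.08320136] [-0.00862011 -0.0448695 ]
```

Request:
apply_moves([
  [[0, 0, 0, 0, 0.004, 0, 1], [0, 0, 0, 0, 0.008, 0, 1], [0, 0, 0, 0, 0.008, 0, 1]],
])

```text
clock: 4.9
tcp_pos: [0.5661, -0.0902, 0.2013]
orientation: [1.835, 2.549, 0.0]
contact_force: [-2.2, -0.4, 2.7]
grip_width: -0.0004
```

```bash
python3 -c "
from h import *
st()"
```

```text
clk 4.9 tcp feeder xy mm [-27.7 -45.9] z 201.3 F feeder [-2.2  0.4] 2.7 w -0.0004 j [-0.44  0.39  0.63  1.87 -0.28  0.97  0.64]
yaw err of tool y vs feeder x 0.0008 tilt [ 0.0003 -0.    ]
```

Request:
apply_moves([
  [[0, 0, 0, 0, 0.004, 0, 1], [0, 0, 0, 0, 0.005, 0, 1], [0, 0, 0, 0, 0.005, 0, 1]],
])

```text
clock: 5.15
tcp_pos: [0.5678, -0.0896, 0.2013]
orientation: [1.835, 2.55, 0.0]
contact_force: [-2.1, -1.2, 2.4]
grip_width: 0.0001
```

```bash
python3 -c "
from h import *
st()
f=r.grab_frame('side');cv2.imwrite('pics/s4.png',cv2.resize(f['pixels'][150:320,160:400],None,fx=2.5,fy=2.5))"
```

```text
clk 5.15 tcp feeder xy mm [-25.9 -45.8] z 201.3 F feeder [-2.4 -0.5] 2.4 w 0.0001 j [-0.44  0.39  0.63  1.86 -0.28  0.97  0.63]
yaw err of tool y vs feeder x 0.0009 tilt [ 0.0001 -0.    ]
```

View pics/s4.png

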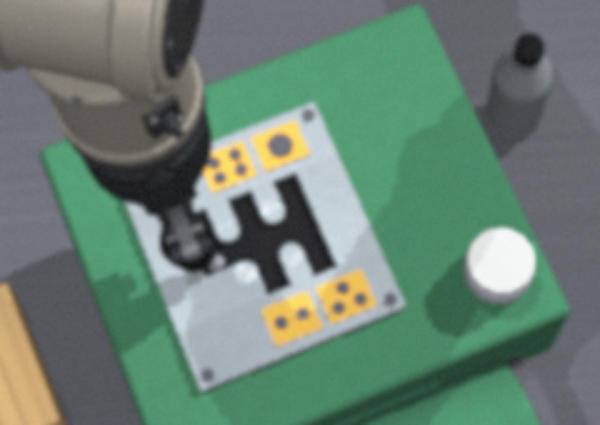

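Knob's lower edge is now at crop y≈270, about 13 mm further on, and the stem is at (215,263) in the cross channel. Knob x is about +2 to +4. Backing off and going round to its -y side.

Request:
apply_moves([
  [[0, 0, 0, 0, -0.05, 0, 1], [0, 0, 0, 0, -0.09, 0, 1], [0, 0, 0, 0, -0.09, 0, 1], [0, 0, 0, -0.06, -0.09, 0, 1], [0, 0, 0, -0.13, -0.09, 0, 1], [0, 0, 0, -0.13, -0.09, 0, 1], [0, 0, 0, -0.13, -0.03, 0, 1], [0, 0, 0, -0.13, 0.03, 0, 1], [0, 0, 0, -0.13, 0.07, 0, 1], [0, 0, 0, -0.13, 0.07, 0, 1]],
])

```text
clock: 6.03
tcp_pos: [0.6146, -0.1268, 0.2009]
orientation: [1.829, 2.552, 0.003]
contact_force: [-0.0, 1.4, 0.4]
grip_width: 0.0002
```

```bash
python3 -c "
from h import *
st()
for n in('side','top'):
  f=r.grab_frame(n);print(knob(f,O,TH,.217));cv2.imwrite('pics/5%s.png'%n,f['pixels'])
a=cv2.imread('pics/5side.png')[150:320,160:400];b=cv2.imread('pics/5top.png')[130:300,260:500]
cv2.imwrite('pics/5.png',cv2.resize(np.vstack([a,b]),None,fx=1.7,fy=1.7))"
```

```text
clk 6.03 tcp feeder xy mm [  6.8 -96. ] z 200.9 F feeder [0.4 1.3] 0.4 w 0.0002 j [-0.34  0.48  0.62  1.74 -0.32  1.02  0.72]
yaw err of tool y vs feeder x 0.0053 tilt [0.0023 0.0006]
[(array([236.1, 247.4]), np.int32(336), array([ 0.0013, -0.0433])), (array([263.9, 246.5]), np.int32(183), array([ 0.0177, -0.001 ])), (array([206.1, 256.4]), np.int32(282), array([-0.0035, -0.0936]))]
[(array([398.4, 208.2]), np.int32(342), array([ 0.001 , -0.0457])), (array([362. , 226.5]), np.int32(527), array([-0.009 ,  0.0164]))]
```

View pics/5.png

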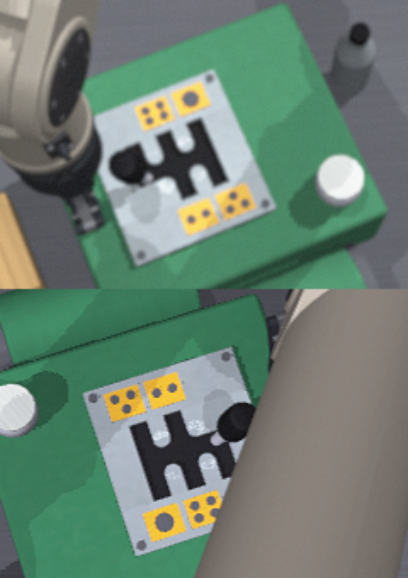

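Both views put the knob at feeder (+1, -45), in the cross channel, with the hand on its -y side. Pushing +y.

Request:
apply_moves([
  [[0, 0, 0, 0, 0, 0, 1], [0, 0, 0, 0.015, 0, 0, 1], [0, 0, 0, 0.03, 0, 0, 1], [0, 0, 0, 0.045, 0, 0, 1], [0, 0, 0, 0.06, 0, 0, 1], [0, 0, 0, 0.075, 0, 0, 1], [0, 0, 0, 0.09, 0, 0, 1], [0, 0, 0, 0.105, 0, 0, 1], [0, 0, 0, 0.12, 0, 0, 1], [0, 0, 0, 0.135, 0, 0, 1], [0, 0, 0, 0.15, 0, 0, 1], [0, 0, 0, 0.15, 0, 0, 1]],
])

```text
clock: 7.13
tcp_pos: [0.5913, -0.0712, 0.201]
orientation: [-1.832, -2.55, -0.001]
contact_force: [0.7, 0.3, 0.9]
grip_width: 0.0
```

```bash
python3 -c "
from h import *
st()
for n in('side','top'):
  f=r.grab_frame(n);print(knob(f,O,TH,.217))"
```

```text
clk 7.13 tcp feeder xy mm [  2.2 -35.8] z 201.0 F feeder [0.7 0. ] 0.9 w 0.0 j [-0.45  0.43  0.62  1.81 -0.3   0.99  0.62]
yaw err of tool y vs feeder x 0.0026 tilt [-0.001   0.0011]
[(array([244.2, 238.4]), np.int32(805), array([-0.0079, -0.0256]))]
[(array([351.1, 229.7]), np.int32(197), array([-0.0088,  0.0337]))]
```

```bash
python3 -c "
from h import *
for n in('side','top'):
  f=r.grab_frame(n);cv2.imwrite('pics/6%s.png'%n,f['pixels'])
a=cv2.imread('pics/6side.png')[170:320,180:380];b=cv2.imread('pics/6top.png')[150:300,280:480]
cv2.imwrite('pics/6.png',cv2.resize(np.hstack([a,b]),None,fx=2,fy=2))"
```

```text
(no output)
```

View pics/6.png

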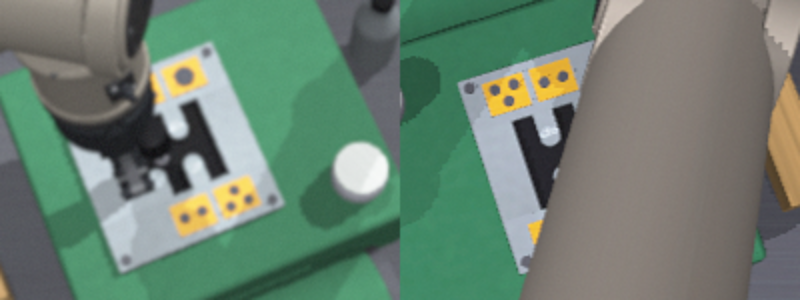

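Knob is at side crop (153,143), which is feeder (~1, -10), still in line with the cross channel and in front of the fingers. Continuing +y.

Request:
apply_moves([
  [[0, 0, 0, 0.012, 0, 0, 1], [0, 0, 0, 0.025, 0, 0, 1], [0, 0, 0, 0.037, 0, 0, 1], [0, 0, 0, 0.05, 0, 0, 1], [0, 0, 0, 0.062, 0, 0, 1], [0, 0, 0, 0.075, 0, 0, 1], [0, 0, 0, 0.087, 0, 0, 1], [0, 0, 0, 0.1, 0, 0, 1], [0, 0, 0, 0.11, 0, 0, 1], [0, 0, 0, 0.12, 0, 0, 1], [0, 0, 0, 0.12, 0, 0, 1]],
])

```text
clock: 8.25
tcp_pos: [0.576, -0.0264, 0.2009]
orientation: [-1.833, -2.55, 0.0]
contact_force: [-0.1, -0.6, -1.0]
grip_width: -0.0001
```

```bash
python3 -c "
from h import *
st()
f=r.grab_frame('side');print(knob(f,O,TH,.217))
f=r.grab_frame('top');print(knob(f,O,TH,.217))"
```

```text
clk 8.25 tcp feeder xy mm [ 1.9 11.5] z 200.9 F feeder [-0.3 -0.5] -1.0 w -0.0001 j [-0.54  0.4   0.62  1.86 -0.28  0.97  0.53]
yaw err of tool y vs feeder x 0.002 tilt [-0.0011  0.0006]
[(array([271.2, 226.8]), np.int32(795), array([-0.0093,  0.0227])), (array([261.8, 248.1]), np.int32(127), array([ 0.0189, -0.0053]))]
[]
```

Request:
apply_moves([
  [[0, 0, 0, 0.006, 0, 0, 1], [0, 0, 0, 0.012, 0, 0, 1], [0, 0, 0, 0.018, 0, 0, 1]],
])

```text
clock: 8.6
tcp_pos: [0.5742, -0.0212, 0.2013]
orientation: [1.836, 2.549, -0.001]
contact_force: [0.5, -1.5, -0.5]
grip_width: 0.0002
```

Request:
apply_moves([
  [[0, 0, 0, 0.004, 0, 0, 1], [0, 0, 0, 0.008, 0, 0, 1]],
])

```text
clock: 8.77
tcp_pos: [0.5732, -0.0178, 0.2013]
orientation: [1.836, 2.549, -0.0]
contact_force: [0.9, -2.1, -1.4]
grip_width: -0.0001
```

```bash
python3 -c "
from h import *
st()
for n in('side','top'):
  f=r.grab_frame(n);cv2.imwrite('pics/7%s.png'%n,f['pixels'])
a=cv2.imread('pics/7side.png')[170:320,180:380];b=cv2.imread('pics/7top.png')[150:300,280:480]
cv2.imwrite('pics/7.png',cv2.resize(np.hstack([a,b]),None,fx=2,fy=2))"
```

```text
clk 8.77 tcp feeder xy mm [ 1.9 20.6] z 201.3 F feeder [ 0.2 -2.3] -1.4 w -0.0001 j [-0.56  0.39  0.62  1.87 -0.27  0.97  0.51]
yaw err of tool y vs feeder x 0.0007 tilt [ 0.0001 -0.0002]
```

View pics/7.png

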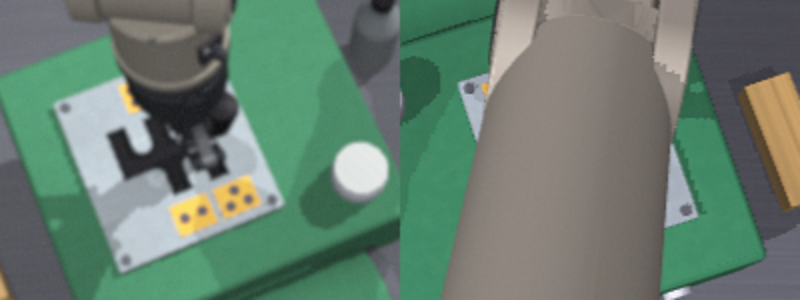

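Knob shows at side crop (220,112), near column +34, partly hidden by the finger. Feeling for the stop.

Request:
apply_moves([
  [[0, 0, 0, 0.004, 0, 0, 1], [0, 0, 0, 0.006, 0, 0, 1], [0, 0, 0, 0.006, 0, 0, 1]],
])

```text
clock: 9.12
tcp_pos: [0.5727, -0.0165, 0.2013]
orientation: [1.836, 2.548, -0.001]
contact_force: [2.5, -4.9, -0.7]
grip_width: 0.0001
```

```bash
python3 -c "
from h import *
st()"
```

```text
clk 9.12 tcp feeder xy mm [ 1.9 21.9] z 201.3 F feeder [ 0.8 -5.4] -0.7 w 0.0001 j [-0.57  0.39  0.63  1.87 -0.27  0.97  0.5 ]
yaw err of tool y vs feeder x 0.0001 tilt [ 0.0008 -0.0014]
```

The force rose to 5.4 N with the tool barely advancing, so the lever is at column +34's stop. Backing off and going round to its +x side.

Request:
apply_moves([
  [[0, 0, 0, -0.03, 0, 0, 1], [0, 0, 0, -0.075, 0, 0, 1], [0, 0, 0, -0.075, 0, 0, 1], [0, 0, 0, -0.075, 0.06, 0, 1], [0, 0, 0, -0.075, 0.12, 0, 1], [0, 0, 0, -0.075, 0.155, 0, 1], [0, 0, 0, -0.075, 0.155, 0, 1], [0, 0, 0, -0.02, 0.155, 0, 1], [0, 0, 0, 0.03, 0.155, 0, 1], [0, 0, 0, 0.06, 0.155, 0, 1], [0, 0, 0, 0.06, 0.155, 0, 1], [0, 0, 0, 0.06, 0.155, 0, 1]],
])

```text
clock: 10.12
tcp_pos: [0.6232, 0.0271, 0.2014]
orientation: [-1.834, -2.551, -0.0]
contact_force: [0.1, -0.8, -0.8]
grip_width: -0.0004
```

```bash
python3 -c "
from h import *
st()
for n in('side','top'):
  f=r.grab_frame(n);print(knob(f,O,TH,.215));cv2.imwrite('pics/8%s.png'%n,f['pixels'])
a=cv2.imread('pics/8side.png')[150:320,180:420];b=cv2.imread('pics/8top.png')[150:320,240:480]
cv2.imwrite('pics/8.png',cv2.resize(np.hstack([a,b]),None,fx=1.6,fy=1.6))"
```

```text
clk 10.12 tcp feeder xy mm [63.6 47.3] z 201.4 F feeder [-0.1 -0.8] -0.8 w -0.0004 j [-0.58  0.48  0.6   1.75 -0.31  1.02  0.46]
yaw err of tool y vs feeder x 0.0021 tilt [-0.0002  0.0002]
[(array([263.7, 247.1]), np.int32(209), array([ 0.0179, -0.0016])), (array([305.9, 256.4]), np.int32(339), array([0.0597, 0.0557]))]
[(array([377.5, 223.3]), np.int32(364), array([-0.0113, -0.0079]))]
```

View pics/8.png

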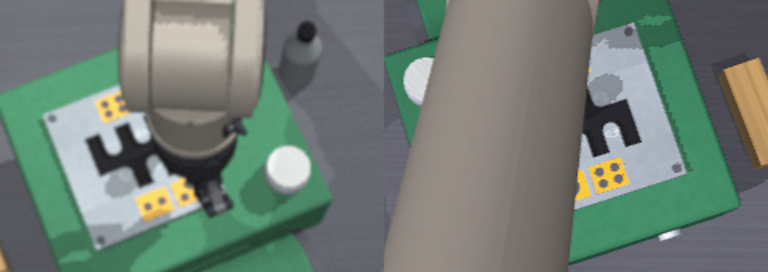

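The hand is clear of the knob on the +x side; the arm hides the knob in both views. Pushing -x.

Request:
apply_moves([
  [[0, 0, 0, 0, -0.02, 0, 1], [0, 0, 0, 0, -0.04, 0, 1], [0, 0, 0, 0, -0.06, 0, 1], [0, 0, 0, 0, -0.072, 0, 1], [0, 0, 0, 0, -0.084, 0, 1], [0, 0, 0, 0, -0.096, 0, 1], [0, 0, 0, 0, -0.108, 0, 1], [0, 0, 0, 0, -0.12, 0, 1], [0, 0, 0, 0, -0.132, 0, 1], [0, 0, 0, 0, -0.144, 0, 1], [0, 0, 0, 0, -0.156, 0, 1], [0, 0, 0, 0, -0.156, 0, 1]],
])

```text
clock: 11.22
tcp_pos: [0.5629, 0.0065, 0.2011]
orientation: [-1.835, -2.548, 0.002]
contact_force: [0.6, 1.0, 1.5]
grip_width: 0.0001
```

```bash
python3 -c "
from h import *
st()"
```

```text
clk 11.22 tcp feeder xy mm [-0.1 46.9] z 201.1 F feeder [0.9 0.7] 1.5 w 0.0001 j [-0.62  0.37  0.63  1.89 -0.26  0.96  0.46]
yaw err of tool y vs feeder x 0.0001 tilt [-0.002   0.0001]
```

Request:
apply_moves([
  [[0, 0, 0, 0, -0.008, 0, 1], [0, 0, 0, 0, -0.016, 0, 1], [0, 0, 0, 0, -0.023, 0, 1]],
])

```text
clock: 11.47
tcp_pos: [0.5554, 0.0042, 0.201]
orientation: [-1.835, -2.549, 0.0]
contact_force: [3.8, 1.1, -1.8]
grip_width: -0.0001
```

Request:
apply_moves([
  [[0, 0, 0, 0, -0.004, 0, 1], [0, 0, 0, 0, -0.007, 0, 1]],
])

```text
clock: 11.63
tcp_pos: [0.5527, 0.0034, 0.2011]
orientation: [-1.835, -2.549, 0.0]
contact_force: [4.1, 0.6, -2.3]
grip_width: -0.0001
```

```bash
python3 -c "
from h import *
st()"
```

```text
clk 11.63 tcp feeder xy mm [-10.8  47.2] z 201.1 F feeder [ 4.1 -0.7] -2.3 w -0.0001 j [-0.62  0.35  0.63  1.91 -0.25  0.95  0.45]
yaw err of tool y vs feeder x 0.0009 tilt [-0.0006  0.0002]
```

Request:
apply_moves([
  [[0, 0, 0, 0, -0.004, 0, 1], [0, 0, 0, 0, -0.006, 0, 1], [0, 0, 0, 0, -0.006, 0, 1]],
])

```text
clock: 11.88
tcp_pos: [0.5504, 0.0027, 0.2012]
orientation: [-1.835, -2.549, 0.0]
contact_force: [3.0, 0.8, -2.6]
grip_width: -0.0001
```

```bash
python3 -c "
from h import *
st()"
```

```text
clk 11.88 tcp feeder xy mm [-13.2  47.2] z 201.2 F feeder [ 3.1 -0.2] -2.6 w -0.0001 j [-0.62  0.35  0.63  1.92 -0.25  0.95  0.45]
yaw err of tool y vs feeder x 0.0009 tilt [-0.0007  0.0003]
```

Request:
apply_moves([
  [[0, 0, 0, 0, -0.004, 0, 1], [0, 0, 0, 0, -0.006, 0, 1], [0, 0, 0, 0, -0.006, 0, 1]],
])

```text
clock: 12.13
tcp_pos: [0.5489, 0.0021, 0.2014]
orientation: [1.835, 2.549, 0.001]
contact_force: [4.8, 1.3, -3.5]
grip_width: -0.0002
```

```bash
python3 -c "
from h import *
st()"
```

```text
clk 12.13 tcp feeder xy mm [-14.8  47.2] z 201.4 F feeder [ 4.9 -0.3] -3.5 w -0.0002 j [-0.62  0.35  0.63  1.92 -0.25  0.95  0.45]
yaw err of tool y vs feeder x 0.0011 tilt [0.001  0.0004]
```

Request:
apply_moves([
  [[0, 0, 0, 0, -0.003, 0, 1], [0, 0, 0, 0, -0.005, 0, 1], [0, 0, 0, 0, -0.005, 0, 1]],
])

```text
clock: 12.38
tcp_pos: [0.5484, 0.002, 0.2018]
orientation: [1.833, 2.548, 0.005]
contact_force: [8.9, 2.5, -4.7]
grip_width: 0.0002
```

```bash
python3 -c "
from h import *
st()"
```

```text
clk 12.38 tcp feeder xy mm [-15.4  47.2] z 201.8 F feeder [ 9.3 -0.5] -4.7 w 0.0002 j [-0.63  0.34  0.64  1.93 -0.25  0.95  0.45]
yaw err of tool y vs feeder x 0.0015 tilt [0.004  0.0007]
```

The force rose to 9.3 N with almost no travel, so the lever is on the slot's end. Backing off in +x, rising and moving clear.

Request:
apply_moves([
  [[0, 0, 0, 0, 0.03, 0, 1], [0, 0, 0, 0, 0.08, 0, 1], [0, 0, 0, 0, 0.1, 0, 1], [0, 0, 0, 0, 0.1, -0.1, 1], [0, 0, 0, 0, 0.1, -0.2, 1], [0, 0, 0, 0, 0.1, -0.25, 1], [0, 0, 0, 0.1, 0.1, -0.25, 1], [0, 0, 0, 0.2, 0.1, -0.25, 1], [0, 0, 0, 0.3, 0.1, -0.25, 1], [0, 0, 0, 0.4, 0.1, -0.25, 1], [0, 0, 0, 0.5, 0.1, -0.25, 1], [0, 0, 0, 0.6, 0.1, -0.25, 1]],
])

```text
clock: 13.38
tcp_pos: [0.5067, 0.2421, 0.3011]
orientation: [-1.836, -2.548, 0.003]
contact_force: [-0.3, 0.9, 0.7]
grip_width: -0.0
```

Request:
apply_moves([
  [[0, 0, 0, 0.1, 0, 0, 1], [0, 0, 0, 0.2, 0, 0, 1], [0, 0, 0, 0.2, 0, 0, 1], [0, 0, 0, 0.2, 0, 0, 1]],
])

```text
clock: 13.72
tcp_pos: [0.4809, 0.3195, 0.3004]
orientation: [-1.828, -2.554, 0.004]
contact_force: [0.7, -0.7, 0.0]
grip_width: -0.0001
```

```bash
python3 -c "
from h import *
st()
for n in('side','top'):
  f=r.grab_frame(n);print(knob(f,O,TH,.212));cv2.imwrite('pics/9%s.png'%n,f['pixels'])
a=cv2.imread('pics/9side.png')[140:340,140:420];b=cv2.imread('pics/9top.png')[150:350,220:500]
cv2.imwrite('pics/9.png',cv2.resize(np.hstack([a,b]),None,fx=1.4,fy=1.4))"
```

```text
clk 13.72 tcp feeder xy mm [ 21.1 369.7] z 300.4 F feeder [ 0.4 -0.9] 0.0 w -0.0001 j [-1.12  0.28  0.53  1.74 -0.15  1.17 -0.22]
yaw err of tool y vs feeder x 0.0064 tilt [-0.0022 -0.0017]
[(array([279.1, 209.5]), np.int32(189), array([-0.0344,  0.0468])), (array([263.7, 246.5]), np.int32(177), array([ 0.016, -0.001]))]
[(array([367.9, 225.3]), np.int32(703), array([-0.0093,  0.0065])), (array([351.2, 250.4]), np.int32(275), array([-0.0383,  0.043 ]))]
```

View pics/9.png

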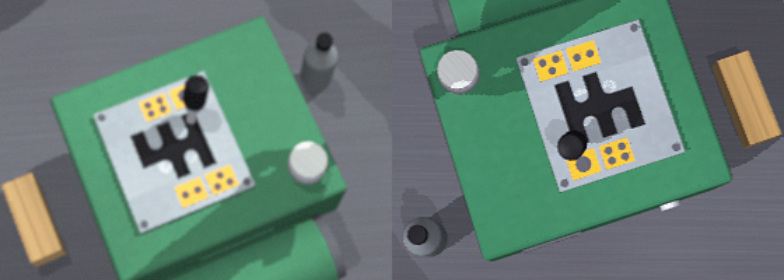

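The knob is in column +34 on the near (-x) side, at top crop (572,145). Oil, wax and offcut look unmoved and the hand is clear. The mask area is below its starting value because of lighting, so I'll recheck the knob with a looser threshold.

```bash
python3 -c "
from h import *
for n,(u,v) in(('top',(352,253)),('side',(280,207))):
  f=r.grab_frame(n);g=f['pixels'].max(2)
  print(n,[np.round(proj(f,[*(O+M@np.array([x,.047])),.212]),1) for x in(-.043,-.036)]);print('cols',u-14,'rows',v-16)
  for row in g[v-16:v+17,u-14:u+17]: print(''.join('#' if p<50 else '+' if p<75 else '-' if p<100 else '.' for p in row))
"
```

```text
top [array([349.7, 254.1]), array([348.2, 249.7])]
cols 338 rows 237
.......+##++++##+#-..........+#
.......-##########...........-#
........#####+##+#+...........+
........+#######+##...........-
........-######+###...........-
.........######++##-...........
.........#######+###-..........
.......#############-..........
......###############..........
....-################-.........
...+#######+#########-.........
...###################.........
..########+#+++#######-........
.+#+####++++++++######-........
.#+++#+##+#+++++######-........
.#+++++++++++++++####..........
.++++++++++++++++####..........
-+++++++++++++++#####..........
-+++++++++++#+#######..........
.++-++++++++++######...........
.++-++++++#+#######+...........
.-+++++++++########............
..++++++++########.............
..-+++++++#######+.............
...+#+++++#######..............
....+##########+...............
......########+................
.........-.....................
...............................
...............................
...............................
...............................
.......
[... 450 characters left out ...]
....########+++++++.........
......-#######++++++++.........
......+#######++++++++.........
.....+##########+++##+.........
.....+###############+.........
.....+###############-.........
....-+###############-.........
....-################..........
....-###############+..........
.....+##############-..........
......##############-..........
......+#############...........
.......############-...........
.......+##########+............
.......-##########-............
........-+######+-.............
.........--+++++...............
...............................
...............................
...............................
.....--........................
....-++........................
```

The full grip silhouette is centred at (349.5,254) in top and (278.5,206) in side. The predictions for the home position (x = -43) are (349.7,254.1) and (277.3,205.1), so the lever is home. Handing in.

```bash
python3 -c "
from bench import r
print(r.hand_in())"
```

```text
the job is handed in; nothing more can be done
None
```

The lever is home in the single-stud slot (column +34, the -x side), and I handed the job in at about 14 s of the 54 s allowed. With the fingers shut, I pushed it +x out of parking, +y along the cross channel to the stop at column +34, then -x until it rested on the slot's end. The highest force I read at any check was about 10 N, when it came to rest on the slot's end.

**Lever position:** After I backed off, the grip's outline was within 1 px of the predicted home position in the top view and about 1.5 px in the side view. My first automatic reading gave x of -34 to -38 mm instead of -43 mm, because glare hid part of the grip in the mask. I corrected that with a looser threshold.

**Surroundings:** In the last picture the hand was well clear, and the oil bottle, wax tin and offcut looked undisturbed; I judged these by eye only.

**Not seen directly:** The arm hid the knob in both views just before and during the final push, so that stretch relied on position and force readings. I looked at 11 pictures, one over the budget.

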